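# Clip a chamber slide into the imager's sprung holder and bring the lamp up

## Robot

A 6-joint arm with a two-finger parallel gripper is mounted at the origin on a cart in front of the work surface, level with it; the furniture and walls round the work are solid. World frame = base frame: x ahead of the robot, y to its left, z up, the work surface at z = 0. Lengths are in mm, angles in rad, forces in N, time in s.
With the tool pointing down it reaches from about 275 to 1000 mm from the base axis. Payload 8.4 kg.
Tool frame: the origin (TCP) lies between the finger pads; the fingertips stand 22 mm ahead of it and the grasp point (between the pads) lies 3 mm ahead of it (r.nose_length is the z of the fingertips in the tool frame, in mm); z points along the fingers, y is the line along which they close (so a half turn about z gives the same grasp; the last joint's range is limited). The gripper opens to 85 mm and grips with 20 to 120 N. Pads are 22 mm wide; open, the fingers measure 114 mm over their backs; the gripper's body (76 mm by 85 mm) begins 54 mm behind the grasp point. The pads swing forward as they close: fully open they stand 13 mm farther back than shut.
Start: joints at [-1.114, 0.353, 1.633, -0, 1.155, -0.002], TCP at [276.794, -560.369, 253.281] pointing down, gripper open.
Joint ranges: [-2.63, 2.63], [-0.92, 2.1], [0.06, 2.66], [-1.3, 4.44], [0, 2.69], [-3.02, 3.02]. Speed limits (rad/s): [2.22, 2.22, 2.79, 3.14, 3.14, 3.14].

## Interface

Orientations are given as [roll, pitch, yaw] about the fixed x, y, z axes, in that order (R = Rz(yaw) Ry(pitch) Rx(roll)).
In Python, from rig import r, camrig gives the robot as it stands (r), with the cameras (camrig).
- The arm moves only by the shell command python3 steer.py [FORCE], which reads ROWS from standard input. ROWS is one flat JSON list of numbers that holds 1 to 5 rows one after another, with no inner brackets; each row has 7 numbers: a rotation vector rx, ry, rz in normalised numbers (1 is 180 degrees), then dx, dy, dz in shares of 0.25 m (1.0 is 0.25 m), then the opening from 0.0 (shut) to 1.0 (fully open); each row shifts and turns the commanded pose from where the row before left it, along the tool's axes as they then stand; what a row does not reach is not made up. A row lasts 1/12 s, in which the tool goes at most 41.7 mm and 0.125 rad, less where a joint would pass 70% of its speed; a pose out of reach is approached as far as the arm can. The fingers move at their own pace and stop on an object; FORCE is the grip in N (left out, the last holds). Time passes only in rows, so rows that do not move let the fingers close. It prints the time, the measured TCP pose, the force, the opening and the grip force at its end. No shift or turn number may pass 1 either way. Input that does not fit is refused with a message, and nothing moves.
- r.sense(): the state, without advancing time (a new reading comes with each control period).
- camrig.grab_frame(name): name is "scene" or "top"; returns the picture (420x560x3 uint8, red, green, blue); there is no depth.
- camrig.camera_params(name): a dict with "fx", "fy", "cx", "cy" (pixels), "dist_coeffs" ([k1, k2, p1, p2, k3] as OpenCV has them; the pictures are not rectified), "rvec" (rotation vector, rad) and "tvec" (3), from world to camera coordinates, as OpenCV has them. Camera axes: x right, y down, z forward; pixel columns grow to the right and rows downward; lengths in mm; the calibration is good to about 2 mm. A picture is of the moment at which its call begins. camera_params takes no time and is no camera call.
- r.sign_off(): hands the job in; it is judged then, once.
The state is a dict: "clock": time; "qpos": joint angles; "qvel": joint speeds; "joint_efforts": joint torques, N m; "eef_pos": TCP position; "tcp_rot": TCP orientation; "contact_force": force on the tool from outside, world axes, zero at the start; "wrist_torque": the same for the moment, N m; "opening": opening from 0.0 (shut) to 1.0 (fully open); "grasp_force": force on a finger pad.
Only numpy, scipy, OpenCV 4.12 (cv2) and the standard library are available. Lean on these libraries where they do the work, as an engineer would, in place of code of your own. Each camera call takes 0.05 s, during which the arm holds its last target. There are 200 camera calls.

## Task

Load the eight-well chamber slide into the spring slide holder on top of the imager: hold the sprung jaw pushed back with the white label end of the slide under its nose, lay the slide flat between the ends of the holder and let the jaw close, so that the slide lies flat on the stage with one end under the jaw's nose and the other under the fixed lip. Be gentle with it. Then turn the lamp dial, which stands at its lowest position, four clicks clockwise, and leave the other things on the bench alone.

Things in the scene. Friction and masses are not known exactly. Their poses are not given: they have to be found in the camera images.
- slide: Eight-well chamber slide, loose, about 35 g: grey base plate 26 x 76 x 3.5 mm with a black block of open wells on it, 24 mm wide, y = -24 to +32 mm, up to 11.5 mm high. Origin: centre of the underside; x across, y along, z up. Bare at both ends: 14 mm with a white label at -y, 6 mm at +y. Starts flat on the worktop; take it across its width by the well block.
- slide_label (a point): Middle of the lower edge of the slide's label end (y = -38 mm in the slide's frame).
- imager: Compact inverted imager, fixed: white box 190 x 230 mm with a flat dark stage plate on top, 100 mm over the worktop, focus wheels low at its sides. Origin: centre of its underside; x away from its front, y to its left. On the stage: the slide holder, and the lamp dial at the front right.
- seat (a point): Centre of the slide's place in the holder, on the stage surface (over a 16 x 46 mm hole); frame as the imager's. The seated slide's frame coincides with it: label end at -y, to the right, under the sprung jaw; the other end at +y under the fixed lip. Guide pins 4 mm thick, 4 mm high at x = +-16.8, y = -26 mm. Stage clear for fingers beside the slide's long sides.
- lip (a point): Tip of the fixed lip at the holder's left end, middle of its lower edge, 4.7 mm over the stage, 35.5 mm to +y of the seat. It is 24 mm wide and overhangs 2.5 mm from a wall 7 mm high against which the slide's end bears. Before it, cheeks 4.5 mm high at x = +-14.5 mm keep the slide straight over its last 13 mm (1.5 mm play a side). Frame as the seat's.
- jaw_nose (a point): Tip of the sprung jaw's nose, middle of its lower edge, 5.5 mm over the stage; moves with the jaw. The nose is 20 mm wide, 3 mm thick, flat on top and overhangs by 4 mm the jaw's upright face, on which the slide's end bears. Jaw block 24 mm wide, 30 mm long, with a thumb pad up to 14 mm high; a fixed 9.5 mm high block behind it. Frame as the seat's.
- jaw (a joint): Jaw travel along the seat's -y (m): 0 at rest, 0.0035 with the slide seated, stop at 0.0085. The slide clears the fixed lip from 0.006 on. At the stop nose and lip are 74.5 mm apart, so the 76 mm slide cannot go down flat: put one end in tilted (about 15 degrees), push, then lay it down. Spring: 1.4 N at 0, 3.9 N at 0.0035, 5.6 N at 0.006, 7.4 N at the stop.
- dial_grip (a point): On the upright axis of the lamp dial, 9.5 mm over the stage; turns with it. The dial is a black fluted cylinder 30 mm across, 2 to 17 mm over the stage, with an aluminium cap and a black pointer line along the point's +y; thirteen white dots 15 degrees apart round it, every fourth larger. 25 mm or more of clear stage round it.
- dial (a joint): Angle of the lamp dial (rad), growing clockwise seen from above; 0 at the lowest position (pointer at the leftmost dot), where it starts and a stop blocks it backwards. Clicks every 15 degrees (0.262), twelve in all, about 0.04 N m to pass one; let go, it snaps to the nearest click.
- petri_3: Bystander: loose round flat dish 88 mm across, 16 mm high, behind the slide.
- timer: Bystander: small loose bench timer 70 x 66 x 19 mm, behind and left of the imager.

How it is judged:
By the outcome, as a careful person would: the job done as asked, in the order asked, and still so for the second after the job is handed in, with the robot touching nothing.
It also fails if it takes over 48 s, if anything falls off the work surface, if the arm or the gripper's body presses on something with over 40 N, if the wrist force passes 120 N, or if a joint passes its speed limit or range.

## Working session

There is one attempt and no reset: what is moved stays moved. The work goes in short steps, Python scripts to look and compute and a shell command to move; the robot and the scene stay as the last step left them, time stands still between calls to the robot, and variables do not carry over. Pictures are saved under pics/ and viewed, at most 10 in all, crops included, and the job is handed in when it is done.

```bash
ls; mkdir -p pics; python3 - <<'E'
from rig import r, camrig
import cv2
for n in("scene","top"):
    f=camrig.grab_frame(n); cv2.imwrite(f"pics/{n}0.png",f[:,:,::-1]); print(camrig.camera_params(n))
print(r.sense(), r.nose_length)
E
```

```text
pics
rig.py
steer.py
{'fx': 443.3957477973519, 'fy': 443.3957477973519, 'cx': 280.16310263533853, 'cy': 200.70945530049272, 'dist_coeffs': array([-0.02261748,  0.        ,  0.        ,  0.        ,  0.        ]), 'rvec': array([ 1.85452959, -1.01572385,  0.63733305]), 'tvec': array([-392.33279033,  257.20610783,  706.81124912])}
{'fx': 403.1310460069191, 'fy': 403.1310460069191, 'cx': 272.0629237619334, 'cy': 210.1811591359697, 'dist_coeffs': array([-0.09175766,  0.        ,  0.        ,  0.        ,  0.        ]), 'rvec': array([ 2.23359766, -2.18297519,  0.0511764 ]), 'tvec': array([-126.24167363,  510.40082196, 1143.88668688])}
{'clock': 0.1, 'qpos': array([-1.11445577e+00,  3.53601074e-01,  1.63404946e+00, -3.74917564e-05,
        1.15517909e+00, -2.37568622e-03]), 'qvel': array([-0.0007975 ,  0.00014941, -0.00287698, -0.0015182 ,  0.00120146,
       -0.00013942]), 'joint_efforts': array([ 1.16478670e-03, -6.06354690e+01, -3.42821002e+01,  2.46598722e-05,
        3.95103227e-03, -2.72328208e-05]), 'eef_pos': array([ 276.58102282, -560.03807509,  252.62728111]), 'tcp_rot': array([-3.14035561e+00,  3.13424904e-05,  4.58731425e-01]), 'contact_force': array([-0.31371538, -0.29257914, -0.70866066]), 'wrist_torque': array([-0.01708862, -0.01225406, -0.01052076]), 'grasp_force': 0.0, 'opening': 1.0023420347282976} 22.0
```

View pics/scene0.png

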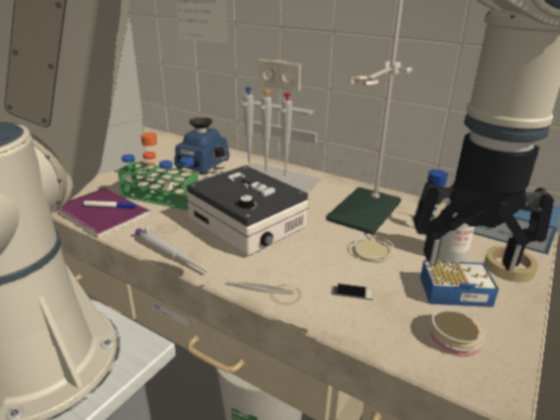

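View pics/top0.png

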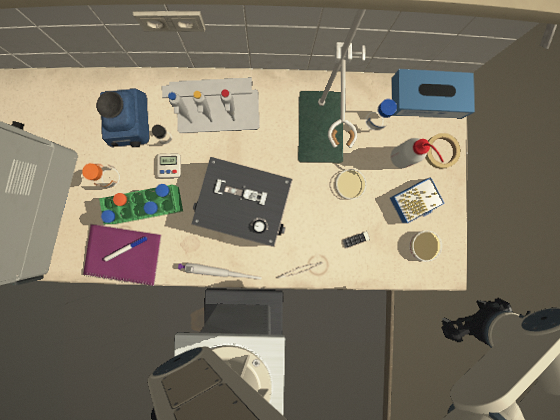

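The top view shows the slide at about (355,240), the imager's stage at (243,200), the dial at (259,226) and the holder at (242,191). Next I'll enlarge these.

```bash
python3 - <<'E'
import cv2,numpy as np
t=cv2.imread("pics/top0.png"); s=cv2.imread("pics/scene0.png")
a=cv2.resize(t[150:250,185:300],None,fx=5,fy=5,interpolation=cv2.INTER_CUBIC) # 575x500
b=cv2.resize(t[225:255,335:375],None,fx=5.5,fy=5.5,interpolation=cv2.INTER_CUBIC) #220x165
c=cv2.resize(s[275:305,325:380],None,fx=4,fy=4,interpolation=cv2.INTER_CUBIC) #220x120
o=np.zeros((500,800,3),np.uint8); o[:,:575]=a; o[:165,578:798]=b; o[170:290,578:798]=c
cv2.imwrite("pics/c1.png",o)
cv2.imwrite("pics/c2.png",cv2.resize(s[160:250,180:313],None,fx=6,fy=6,interpolation=cv2.INTER_CUBIC))
E
```

```text
(no output)
```

View pics/c1.png

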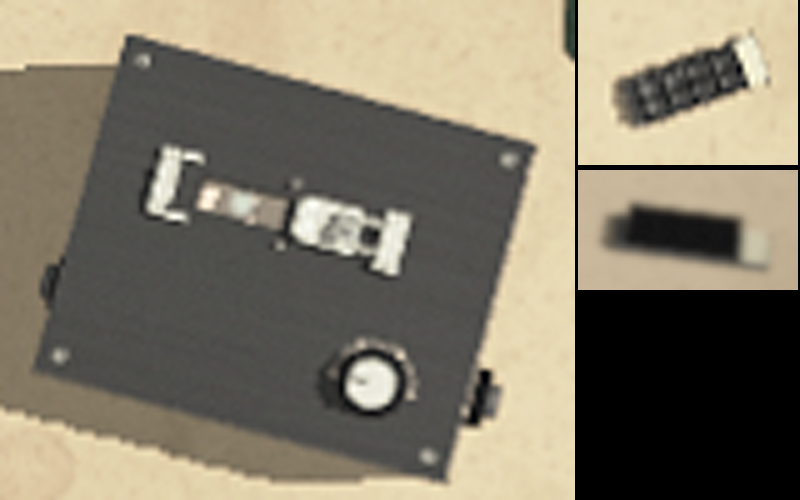

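View pics/c2.png

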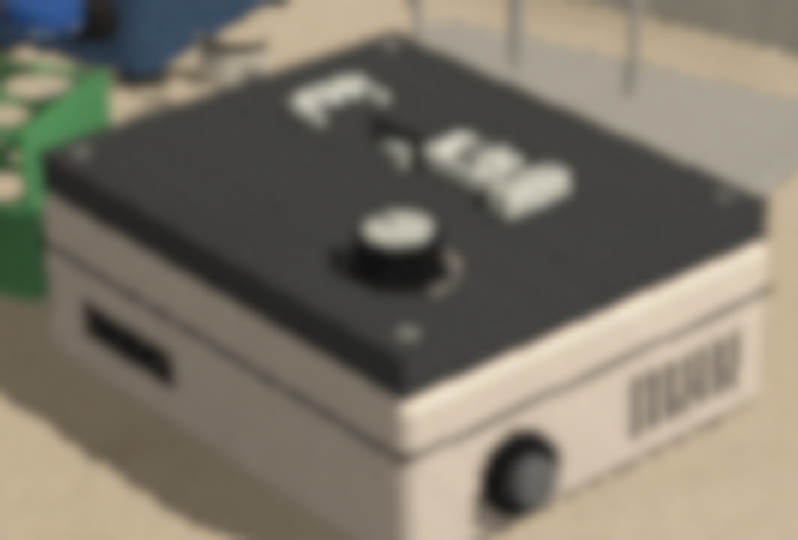

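The stage corners in the crop are at about (128,36), (536,148), (447,480) and (36,371). The guide pins are at (296,183) and (281,244), and the dial cap is at (371,384) with its pointer to the left. The slide lies with its label to the right, ends at about (763,58) and (622,104) in the crop.

```bash
cat > h.py <<'E'
import numpy as np,cv2
from rig import r, camrig
def pose(n):
    p=camrig.camera_params(n);K=np.array([[p['fx'],0,p['cx']],[0,p['fy'],p['cy']],[0,0,1.]])
    return K,p['dist_coeffs'],p['rvec'],p['tvec']
def ray(n,uv,z):
    K,d,rv,t=pose(n);R=cv2.Rodrigues(rv)[0]
    q=cv2.undistortPoints(np.array(uv,float).reshape(-1,1,2),K,d).reshape(-1,2)
    D=np.c_[q,np.ones(len(q))]@R; C=-R.T@t
    return C+D*((z-C[2])/D[:,2:])
def proj(n,P):
    K,d,rv,t=pose(n);return cv2.projectPoints(np.array(P,float).reshape(-1,1,3),rv,t,K,d)[0].reshape(-1,2)
def crop(uv,o,f): return (np.array(uv,float)+.5)/f-.5+np.array(o)
E
python3 - <<'E'
from h import *
np.set_printoptions(precision=1,suppress=True)
o=(185,150)
c=ray("top",crop([(128,36),(536,148),(447,480),(36,371)],o,5),100)
print("stage",c, c.mean(0)); e=np.roll(c,-1,0)-c; print(np.linalg.norm(e,axis=1),np.degrees(np.arctan2(e[:,1],e[:,0])))
print("pins",p:=ray("top",crop([(296,183),(281,244)],o,5),104), p.mean(0),np.linalg.norm(p[0]-p[1]))
print("dial",ray("top",crop([(371,384)],o,5),117))
print("cheek tips",ray("top",crop([(203,158),(186,215)],o,5),104.5))
print("wall corners",ray("top",crop([(167,146),(148,213),(183,148),(165,215)],o,5),107))
print("hole left",ray("top",crop([(205,180),(197,207)],o,5),100))
s=ray("top",crop(np.array([(757,36),(770,82),(632,127),(613,82)])-[578,0],(335,225),5.5),3.5)
print("slide",s,s.mean(0)); e=np.roll(s,-1,0)-s; print(np.linalg.norm(e,axis=1),np.degrees(np.arctan2(e[:,1],e[:,0])))
l=ray("scene",crop(np.array([(605,232),(768,252)])-[578,170],(325,275),4),3.5);print("scene slide",l)
cs=ray("scene",crop([(395,35),(768,195),(405,390),(42,150)],(180,160),6),100);print("scene stage",cs,cs.mean(0))
print("scene dial",ray("scene",crop([(401,228)],(180,160),6),117))
E
```

```text
stage [[ 648.    53.9  100. ]
 [ 593.2 -164.   100. ]
 [ 416.8 -120.8  100. ]
 [ 469.1   97.4  100. ]] [531.8 -33.4 100. ]
[224.7 181.6 224.3 184.1] [-104.1  166.2   76.5  -13.6]
pins [[571.2 -37.7 104. ]
 [538.9 -30.6 104. ]] [555.  -34.2 104. ] 33.12522538701764
dial [[466.5 -80.  117. ]]
cheek tips [[583.3  11.6 104.5]
 [553.   19.7 104.5]]
wall corners [[588.9  30.5 107. ]
 [553.4  39.5 107. ]
 [588.1  22.  107. ]
 [552.5  30.5 107. ]]
hole left [[572.1  10.7 100. ]
 [557.7  14.6 100. ]]
slide [[ 459.1 -391.2    3.5]
 [ 435.  -398.5    3.5]
 [ 410.  -325.7    3.5]
 [ 433.4 -315.2    3.5]] [ 434.4 -357.6    3.5]
[25.1 77.  25.6 80.2] [-163.   108.9   24.2  -71.3]
scene slide [[ 417.8 -320.6    3.5]
 [ 447.5 -394.1    3.5]]
scene stage [[ 647.    52.   100. ]
 [ 599.8 -161.8  100. ]
 [ 400.2 -131.2  100. ]
 [ 472.6   99.7  100. ]] [529.9 -35.3 100. ]
scene dial [[470.4 -79.2 117. ]]
```

Units first: shifts go in shares of 0.25 m and turns go in shares of 180 degrees. So 5 mm / 250 = 0.02, -0.121 rad / 3.1416 = -0.0385.

```bash
cat >> h.py <<'E'
from scipy.spatial.transform import Rotation as Ro
def to(pos,rpy):
    s=r.sense();A=Ro.from_euler('xyz',s['tcp_rot']);B=Ro.from_euler('xyz',rpy)
    print('t%.2f'%s['clock'],'rotvec',(A.inv()*B).as_rotvec().round(4),'d_now',A.inv().apply(np.array(pos)-s['eef_pos']).round(2),'d_after',B.inv().apply(np.array(pos)-s['eef_pos']).round(2),'F',s['contact_force'].round(2),'op',round(s['opening'],3),'q',s['qpos'].round(2))
E
echo '[0, 0, -0.0385, 0, 0, 0.02, 0.5, 0, 0, -0.0385, 0, 0, 0.02, 0.5, 0, 0, -0.0385, 0, 0, 0.02, 0.5, 0, 0, -0.0385, 0, 0, 0.02, 0.5, 0, 0, -0.0385, 0, 0, 0.02, 0.5]' | python3 steer.py 25
echo '[0, 0, -0.0385, 0, 0, 0.02, 0.5, 0, 0, -0.0385, 0, 0, 0.02, 0.5, 0, 0, -0.0385, 0, 0, 0.02, 0.5, 0, 0, -0.0385, 0, 0, 0.02, 0.5, 0, 0, -0.0385, 0, 0, 0.02, 0.5]' | python3 steer.py
echo '[0, 0, -0.0385, 0, 0, 0.02, 0.5, 0, 0, -0.0385, 0, 0, 0.02, 0.5, 0, 0, 0, 0.0792, 0.1236, 0.04, 0.5, 0, 0, 0, 0.0792, 0.1236, 0.04, 0.5, 0, 0, 0, 0.0792, 0.1236, 0.04, 0.5]' | python3 steer.py
echo '[0, 0, 0, 0.0792, 0.1236, 0.04, 0.5, 0, 0, 0, 0.0792, 0.1236, 0.04, 0.5, 0, 0, 0, 0.0792, 0.1236, 0.04, 0.5, 0, 0, 0, 0.0792, 0.1236, 0.04, 0.5, 0, 0, 0, 0, 0, 0, 0.5]' | python3 steer.py
python3 -c "
from h import *
to([434,-357.5,80],[np.pi,0,1.911])"
```

```text
clock: 0.52
eef_pos: [276.7, -560.1, 227.6]
tcp_rot: [-3.141, -0.0, 1.07]
contact_force: [0.0, -0.1, 0.3]
opening: 0.499
grasp_force: 0.0
clock: 0.93
eef_pos: [276.7, -560.1, 202.6]
tcp_rot: [-3.141, -0.001, 1.675]
contact_force: [-0.3, -0.9, 0.4]
opening: 0.499
grasp_force: 0.0
clock: 1.35
eef_pos: [344.5, -472.5, 162.5]
tcp_rot: [-3.142, -0.0, 1.909]
contact_force: [0.4, -0.2, -0.3]
opening: 0.503
grasp_force: 0.0
clock: 1.77
eef_pos: [436.4, -352.4, 121.2]
tcp_rot: [-3.141, -0.004, 1.914]
contact_force: [-0.6, -0.3, -0.4]
opening: 0.499
grasp_force: 0.0
t1.77 rotvec [-0.0006 -0.0039  0.0029] d_now [-4.2  -3.91 41.21] d_after [-4.05 -3.93 41.22] F [-0.62 -0.32 -0.37] op 0.499 q [-0.68  0.42  1.88  0.    0.85 -1.03]
```

Converted, 20 mm / 250 = 0.08, 9 mm / 250 = 0.036.

```bash
echo '[0, 0, 0, -0.016, -0.0156, 0.08, 0.5, 0, 0, 0, 0, 0, 0.08, 0.5, 0, 0, 0, 0, 0, 0.08, 0.5, 0, 0, 0, 0, 0, 0.036, 0.5, 0, 0, 0, 0, 0, 0, 0.5]' | python3 steer.py
python3 - <<'E'
from h import *
to([434,-357.5,40],[np.pi,0,1.911])
a=camrig.grab_frame("top")[200:280,310:410,::-1];b=camrig.grab_frame("scene")[240:330,300:420,::-1]
a=cv2.resize(a,(400,320),interpolation=cv2.INTER_CUBIC);b=cv2.resize(b,(400,300),interpolation=cv2.INTER_CUBIC)
o=np.zeros((320,800,3),np.uint8);o[:,:400]=a;o[:300,400:]=b;cv2.imwrite("pics/g1.png",o)
E
```

```text
clock: 2.18
eef_pos: [430.8, -361.7, 52.2]
tcp_rot: [-3.14, -0.004, 1.911]
contact_force: [-0.7, -0.0, 0.5]
opening: 0.503
grasp_force: 0.0
t2.18 rotvec [-0.0021 -0.0035 -0.0003] d_now [ 2.86  4.42 12.22] d_after [ 2.9   4.4  12.22] F [-0.66 -0.    0.47] op 0.503 q [-0.7   0.53  1.9  -0.    0.72 -1.04]
```

View pics/g1.png

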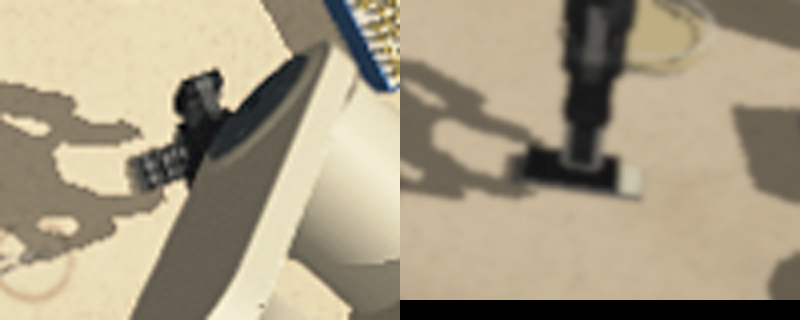

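Scene view: the near finger stands beside the well block, about 5 mm off centre along it. I'll correct that and go down.

Converted, 9 mm / 250 = 0.036, 4.4 mm / 250 = 0.0176.

```bash
echo '[0, 0, 0, 0.0116, 0.0176, 0.02, 0.5, 0, 0, 0, 0, 0, 0.036, 0.5, 0, 0, 0, 0, 0, 0.036, 0.5, 0, 0, 0, 0, 0, 0.008, 0.5, 0, 0, 0, 0, 0, 0, 0.5]' | python3 steer.py
echo '[0, 0, 0, 0, 0, 0, 0.5, 0, 0, 0, 0, 0, 0, 0.5]' | python3 steer.py
python3 -c "
from h import *
to([434,-357.5,25],[np.pi,0,1.911])"
```

```text
clock: 2.7
eef_pos: [434.8, -358.0, 28.4]
tcp_rot: [-3.141, -0.001, 1.911]
contact_force: [-0.2, 0.4, 1.0]
opening: 0.502
grasp_force: 0.0
clock: 2.87
eef_pos: [435.4, -358.6, 29.4]
tcp_rot: [3.142, 0.0, 1.911]
contact_force: [0.4, 0.6, -0.6]
opening: 0.502
grasp_force: 0.0
t2.87 rotvec [ 0.0001  0.0001 -0.0003] d_now [ 1.47 -0.96  4.39] d_after [ 1.47 -0.96  4.39] F [ 0.39  0.59 -0.59] op 0.502 q [-0.69  0.56  1.91  0.    0.67 -1.03]
```

Converted, 2.3 mm / 250 = 0.0092, -1.2 mm / 250 = -0.0048.

```bash
echo '[0, 0, 0, 0.0048, -0.0048, 0.0092, 0.5, 0, 0, 0, 0, 0, 0.004, 0.5, 0, 0, 0, 0, 0, 0, 0.5]' | python3 steer.py
echo '[0, 0, 0, 0, 0, 0.004, 0.45, 0, 0, 0, 0, 0, 0, 0.45, 0, 0, 0, 0, 0, 0, 0.45]' | python3 steer.py
echo '[0, 0, 0, 0, 0, 0.004, 0.40, 0, 0, 0, 0, 0, 0, 0.40]' | python3 steer.py
echo '[0, 0, 0, 0, 0, 0.004, 0.37, 0, 0, 0, 0, 0, 0, 0.37, 0, 0, 0, 0, 0, 0, 0.37]' | python3 steer.py
```

```text
clock: 3.12
eef_pos: [433.6, -357.6, 25.9]
tcp_rot: [-3.142, -0.0, 1.911]
contact_force: [0.5, -0.3, -0.3]
opening: 0.501
grasp_force: 0.0
clock: 3.37
eef_pos: [433.8, -357.7, 25.0]
tcp_rot: [-3.142, 0.0, 1.911]
contact_force: [-0.4, -0.2, 0.7]
opening: 0.451
grasp_force: 0.0
clock: 3.53
eef_pos: [433.8, -357.7, 23.9]
tcp_rot: [-3.142, -0.0, 1.911]
contact_force: [0.3, 0.5, 0.5]
opening: 0.398
grasp_force: 0.0
clock: 3.78
eef_pos: [433.8, -357.7, 22.9]
tcp_rot: [-3.142, -0.0, 1.911]
contact_force: [-0.5, -0.4, 0.3]
opening: 0.37
grasp_force: 0.0
```

```bash
echo '[0, 0, 0, 0, 0, -0.0092, 0.37, 0, 0, 0, 0, 0, 0, 0.32, 0, 0, 0, 0, 0, 0, 0.25, 0, 0, 0, 0, 0, 0, 0.2, 0, 0, 0, 0, 0, 0, 0.2]' | python3 steer.py 25
echo '[0, 0, 0, 0, 0, 0, 0.2, 0, 0, 0, 0, 0, 0, 0.2]' | python3 steer.py
echo '[0, 0, 0, 0, 0, -0.04, 0.2, 0, 0, 0, 0, 0, -0.08, 0.2, 0, 0, 0, 0, 0, 0, 0.2, 0, 0, 0, 0, 0, 0, 0.2]' | python3 steer.py
python3 -c "
from h import *
to([561.7,-8.7,250],[np.pi,0,np.pi/2-.2425])"
```

```text
clock: 4.2
eef_pos: [434.0, -357.8, 25.7]
tcp_rot: [3.141, 0.0, 1.911]
contact_force: [-1.1, 0.0, 5.1]
opening: 0.272
grasp_force: 24.7
clock: 4.37
eef_pos: [434.0, -357.9, 25.7]
tcp_rot: [3.141, 0.001, 1.911]
contact_force: [-0.9, -0.2, 5.8]
opening: 0.272
grasp_force: 24.7
clock: 4.7
eef_pos: [434.5, -358.3, 56.4]
tcp_rot: [3.14, 0.002, 1.911]
contact_force: [-0.4, 0.7, -0.2]
opening: 0.273
grasp_force: 24.8
t4.70 rotvec [0.0018 0.0016 0.5825] d_now [ 286.73  236.75 -193.85] d_after [ 369.89   39.56 -193.55] F [-0.36  0.72 -0.16] op 0.273 q [-0.69  0.52  1.91  0.    0.72 -1.03]
```

Converted, -35 mm / 250 = -0.14, -30 mm / 250 = -0.12, 0.1165 rad / 3.1416 = 0.0371.

```bash
echo '[0, 0, 0, 0, 0, -0.12, 0.2, 0, 0, 0, 0, 0, -0.14, 0.2, 0, 0, 0.0371, 0, 0, -0.14, 0.2, 0, 0, 0.0371, 0, 0, -0.08, 0.2, 0, 0, 0.0371, 0, 0, 0, 0.2]' | python3 steer.py
echo '[0, 0, 0.0371, 0, 0, 0, 0.2, 0, 0, 0.0371, 0, 0, 0, 0.2, 0, 0, 0, 0.08, 0.008, 0, 0.2, 0, 0, 0, 0.132, 0.0144, 0, 0.2, 0, 0, 0, 0.148, 0.016, 0, 0.2]' | python3 steer.py
echo '[0, 0, 0, 0.148, 0.016, 0, 0.2, 0, 0, 0, 0.148, 0.016, 0, 0.2, 0, 0, 0, 0.148, 0.016, 0, 0.2, 0, 0, 0, 0.148, 0.016, 0, 0.2, 0, 0, 0, 0.148, 0.016, 0, 0.2]' | python3 steer.py
echo '[0, 0, 0, 0.148, 0.016, 0, 0.2, 0, 0, 0, 0.132, 0.0144, 0, 0.2, 0, 0, 0, 0.08, 0.008, 0, 0.2, 0, 0, 0, 0, 0, 0, 0.2, 0, 0, 0, 0, 0, 0, 0.2]' | python3 steer.py
echo '[0, 0, 0, 0, 0, 0, 0.2, 0, 0, 0, 0, 0, 0, 0.2]' | python3 steer.py
python3 -c "
from h import *
to([561.7,-8.7,148],[np.pi,0,np.pi/2-.2425])"
```

```text
clock: 5.12
eef_pos: [435.6, -359.2, 179.6]
tcp_rot: [3.136, 0.004, 1.556]
contact_force: [0.9, 0.0, -0.8]
opening: 0.273
grasp_force: 24.8
clock: 5.53
eef_pos: [464.3, -272.5, 174.6]
tcp_rot: [-3.141, -0.0, 1.326]
contact_force: [1.1, -0.0, 0.2]
opening: 0.274
grasp_force: 24.8
clock: 5.95
eef_pos: [528.5, -96.0, 174.7]
tcp_rot: [-3.141, 0.0, 1.328]
contact_force: [0.6, -0.6, -0.6]
opening: 0.273
grasp_force: 24.8
clock: 6.37
eef_pos: [559.2, -11.9, 174.5]
tcp_rot: [-3.14, 0.0, 1.331]
contact_force: [0.4, -1.5, 0.1]
opening: 0.271
grasp_force: 24.8
clock: 6.53
eef_pos: [558.9, -13.8, 174.9]
tcp_rot: [-3.141, 0.0, 1.327]
contact_force: [-0.4, 0.3, 0.2]
opening: 0.272
grasp_force: 24.8
t6.53 rotvec [-0.0008  0.0004 -0.0009] d_now [ 5.66  1.51 26.93] d_after [ 5.65  1.49 26.93] F [-0.35  0.34  0.2 ] op 0.272 q [-0.03  0.34  1.85 -0.    0.95  0.22]
```

Converted, 9 mm / 250 = 0.036, 5.6 mm / 250 = 0.0224.

```bash
echo '[0, 0, 0, 0.0224, 0.006, 0.036, 0.2, 0, 0, 0, 0, 0, 0.036, 0.2, 0, 0, 0, 0, 0, 0.036, 0.2, 0, 0, 0, 0, 0, 0, 0.2, 0, 0, 0, 0, 0, 0, 0.2]' | python3 steer.py
python3 - <<'E'
from h import *
np.set_printoptions(precision=1,suppress=True)
to([561.7,-8.7,148],[np.pi,0,np.pi/2-.2425])
a=camrig.grab_frame("top")[165:215,215:285,::-1];b=camrig.grab_frame("scene")[150:220,215:305,::-1]
a=cv2.resize(a,None,fx=5.7,fy=5.7,interpolation=cv2.INTER_CUBIC);b=cv2.resize(b,None,fx=4.4,fy=4.4,interpolation=cv2.INTER_CUBIC)
print(a.shape,b.shape)
o=np.zeros((310,800,3),np.uint8);o[:a.shape[0],:a.shape[1]]=a;o[:b.shape[0],400:400+b.shape[1]]=b;cv2.imwrite("pics/g2.png",o)
s=r.sense();R=Ro.from_euler('z',-.2425);p=s['eef_pos']-[0,0,25.7]
C=p+R.apply([[-13,-38,3.5],[13,-38,3.5],[13,38,3.5],[-13,38,3.5],[-12,-24,11.5],[-12,32,11.5]])
print((proj("top",C)-[215,165]+.5)*5.7-.5);print((proj("scene",C)-[215,150]+.5)*4.4-.5+[400,0])
E
```

```text
clock: 6.95
eef_pos: [561.5, -8.0, 147.1]
tcp_rot: [-3.139, 0.001, 1.328]
contact_force: [-0.1, 0.3, -0.0]
opening: 0.274
grasp_force: 24.8
t6.95 rotvec [-0.  0. -0.] d_now [-0.7  0.3 -0.8] d_after [-0.7  0.3 -0.8] F [-0.1  0.3 -0. ] op 0.274 q [-0.   0.4  1.9 -0.   0.9  0.2]
(285, 399, 3) (308, 396, 3)
[[170.6 186.4]
 [185.8 131.1]
 [ 24.1  87.2]
 [  8.7 142.4]
 [140.  174.9]
 [ 19.9 142.2]]
[[559.6 128.1]
 [596.1 114.7]
 [506.5  73.4]
 [470.3  85.7]
 [543.7 105.9]
 [478.   75.1]]
```

View pics/g2.png

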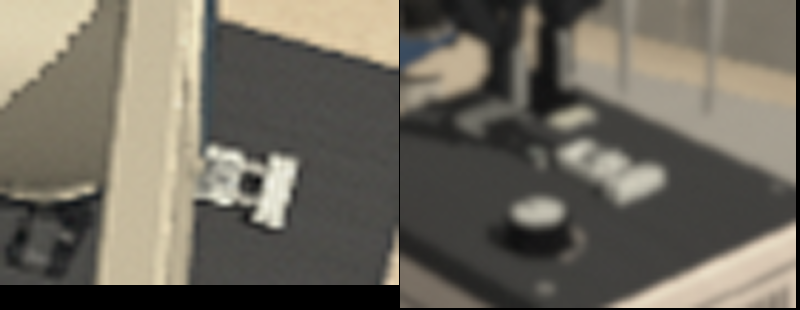

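Scene view: the held slide's label corners at about (555,128) and (597,115) match the prediction, so the scene camera and the robot agree. The arm hides the slide in the top view. Next I'll overlay the holder model on the first pictures to test the seat estimate.

```bash
python3 - <<'E'
from h import *
R=Ro.from_euler('z',-.2425);S=np.array([561.7,-8.7,100])
segs=[[(-16.8,-26,4)]*2,[(16.8,-26,4)]*2,[(-12,35.5,7),(12,35.5,7)],[(-14.5,25,4.5),(-14.5,38,4.5)],[(14.5,25,4.5),(14.5,38,4.5)],[(-10,-30.5,8.5),(10,-30.5,8.5)],[(-8,23,0),(8,23,0)],[(-12,-34.5,8.5),(-12,-64.5,8.5)]]
o=np.zeros((600,800,3),np.uint8)
for n,(x,y,w,h),f,at in(("top",(205,170,70,50),6,(0,0)),("scene",(222,165,60,42),6,(300,430))):
    pass
def mk(n,x,y,w,h,f):
    im=cv2.resize(cv2.imread(f"pics/{n}0.png")[y:y+h,x:x+w],None,fx=f,fy=f,interpolation=cv2.INTER_CUBIC)
    for s in segs:
        q=(proj(n,S+R.apply(s))-[x,y]+.5)*f-.5
        q=q.round().astype(int); cv2.line(im,tuple(q[0].tolist()),tuple(q[1].tolist()),(0,0,255),1); cv2.circle(im,tuple(q[0].tolist()),2,(0,255,0),-1)
    return im
a=mk("top",208,172,62,36,9);b=mk("scene",222,165,60,36,7)
o[:a.shape[0],:a.shape[1]]=a;o[330:330+b.shape[0],:b.shape[1]]=b
cv2.imwrite("pics/ov.png",o)
E
```

```text
(no output)
```

View pics/ov.png

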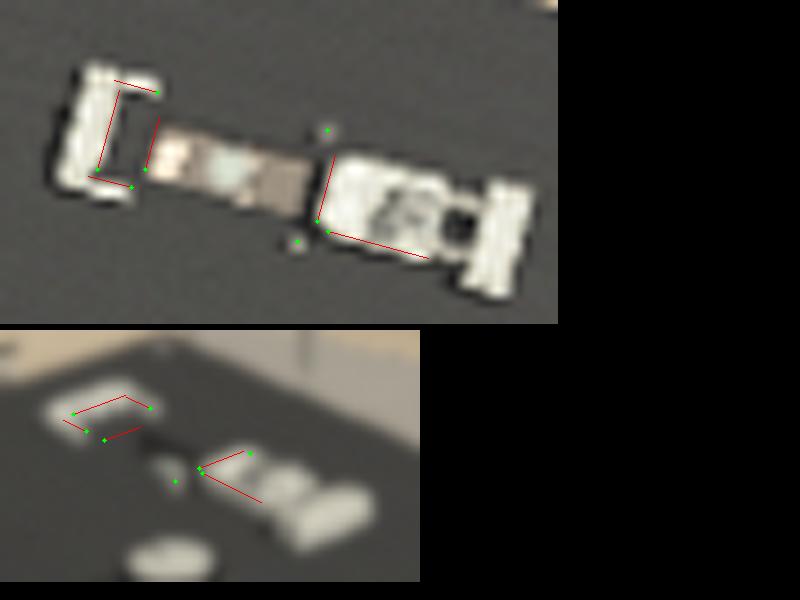

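The overlay fits to about 0.5 mm across the holder in both views, so I'll use seat ≈ (561.8, -9.0). Next I'll tilt the slide with its label end down.

Converted, 0.0733 rad / 3.1416 = 0.0233.

```bash
cat >> h.py <<'E'
SEAT=np.array([561.8,-9.0,100]);RS=Ro.from_euler('z',-.2425)
def st(tipy,tipz,th,H=25.7,x=0,n=1):
    c,s=np.cos(th),np.sin(th)
    P=SEAT+RS.apply([x,tipy+38*c-H*s,tipz+38*s+H*c])
    B=Ro.from_euler('xyz',[np.pi,0,np.pi/2-.2425])*Ro.from_rotvec([0,th,0])
    q=r.sense();A=Ro.from_euler('xyz',q['tcp_rot'])
    rel=RS.inv().apply(q['eef_pos']-SEAT);a=(A.inv()*B).as_rotvec()
    th0=th-a[1];c0,s0=np.cos(th0),np.sin(th0)
    print('t%.2f'%q['clock'],'rot',a.round(4),'d',A.inv().apply(P-q['eef_pos']).round(2),'| tip now x,y,z',rel[0].round(2),(rel[1]-38*c0+H*s0).round(2),(rel[2]-38*s0-H*c0).round(2),'F seat',RS.inv().apply(q['contact_force']).round(2))
E
echo '[0, 0.0233, 0, 0, 0, 0, 0.2, 0, 0.0233, 0, 0, 0, 0, 0.2, 0, 0.0233, 0, 0, 0, 0, 0.2, 0, 0, 0, 0, 0, 0, 0.2, 0, 0, 0, 0, 0, 0, 0.2]' | python3 steer.py
python3 -c "
from h import *
st(-26,8,.22);st(-26,8,.22)"
```

```text
clock: 7.47
eef_pos: [562.3, -8.8, 148.5]
tcp_rot: [-3.142, -0.218, 1.326]
contact_force: [0.1, 0.4, -1.1]
opening: 0.27
grasp_force: 24.8
t7.47 rot [ 0.0004  0.0019 -0.0022] d [ 3.51 -0.41  8.03] | tip now x,y,z 0.4 -31.23 15.15 F seat [ 0.04  0.38 -1.11]
t7.47 rot [ 0.0004  0.0019 -0.0022] d [ 3.51 -0.41  8.03] | tip now x,y,z 0.4 -31.23 15.15 F seat [ 0.04  0.38 -1.11]
```

Converted, 4 mm / 250 = 0.016, 3.9 mm / 250 = 0.0156.

```bash
echo '[0, 0, 0, 0.0072, -0.0008, 0.016, 0.2, 0, 0, 0, 0.0068, -0.0008, 0.016, 0.2, 0, 0, 0, -0.0036, 0, 0.0156, 0.2, 0, 0, 0, 0, 0, 0, 0.2, 0, 0, 0, 0, 0, 0, 0.2]' | python3 steer.py
python3 -c "
from h import *
st(-26,.8,.22)"
echo '[0, 0, 0, 0, 0, 0, 0.2]' | python3 steer.py
python3 -c "
from h import *
st(-26,.8,.22)"
```

```text
clock: 7.88
eef_pos: [562.9, -2.0, 136.8]
tcp_rot: [-3.141, -0.219, 1.329]
contact_force: [0.3, -0.1, -0.3]
opening: 0.27
grasp_force: 24.8
t7.88 rot [-0.0011  0.0006  0.0009] d [-2.07  0.63  2.19] | tip now x,y,z -0.63 -24.48 3.41 F seat [ 0.32 -0.04 -0.35]
clock: 7.97
eef_pos: [563.1, -2.3, 137.1]
tcp_rot: [-3.141, -0.22, 1.329]
contact_force: [0.1, -0.5, -0.2]
opening: 0.273
grasp_force: 24.8
t7.97 rot [-0.0004  0.0004  0.0005] d [-1.95  0.34  2.57] | tip now x,y,z -0.34 -24.67 3.75 F seat [ 0.23 -0.46 -0.23]
```

Converted, 1.4 mm / 250 = 0.0056, -1 mm / 250 = -0.004.

```bash
echo '[0, 0, 0, -0.004, 0.0012, 0.0056, 0.2, 0, 0, 0, -0.0016, 0, 0.004, 0.2, 0, 0, 0, 0, 0, 0, 0.2, 0, 0, 0, 0, 0, 0, 0.2]' | python3 steer.py
python3 -c "
from h import *
st(-26,.5,.22)"
echo '[0, 0, 0, -0.0004, 0, 0.002, 0.2, 0, 0, 0, 0, 0, 0, 0.2, 0, 0, 0, 0, 0, 0, 0.2]' | python3 steer.py
python3 -c "
from h import *
st(-26,.5,.22)"
```

```text
clock: 8.3
eef_pos: [563.2, -3.6, 134.5]
tcp_rot: [-3.141, -0.22, 1.328]
contact_force: [0.5, -0.5, -0.5]
opening: 0.27
grasp_force: 24.8
t8.30 rot [-0.0001  0.0002 -0.0002] d [-0.21 -0.06  0.63] | tip now x,y,z 0.06 -25.94 1.17 F seat [ 0.64 -0.32 -0.51]
clock: 8.55
eef_pos: [563.3, -3.6, 134.1]
tcp_rot: [3.142, -0.22, 1.328]
contact_force: [-0.9, 0.1, 0.1]
opening: 0.272
grasp_force: 24.8
t8.55 rot [ 0.0001  0.0001 -0.0001] d [-0.18 -0.11  0.21] | tip now x,y,z 0.11 -25.87 0.75 F seat [-0.9  -0.16  0.1 ]
```

Converted, -1.95 mm / 250 = -0.0078, -0.44 mm / 250 = -0.0018.

```bash
P="from h import *
st(-40.5,.6,.22)"
echo '[0, 0, 0, -0.0078, 0, -0.0018, 0.2, 0, 0, 0, -0.0078, 0, -0.0018, 0.2, 0, 0, 0, 0, 0, 0, 0.2, 0, 0, 0, 0, 0, 0, 0.2]' | python3 steer.py; python3 -c "$P"
echo '[0, 0, 0, -0.0078, 0, -0.0018, 0.2, 0, 0, 0, 0, 0, 0, 0.2, 0, 0, 0, 0, 0, 0, 0.2]' | python3 steer.py; python3 -c "$P"
echo '[0, 0, 0, -0.0078, 0, -0.0018, 0.2, 0, 0, 0, 0, 0, 0, 0.2, 0, 0, 0, 0, 0, 0, 0.2]' | python3 steer.py; python3 -c "$P"
```

```text
clock: 8.88
eef_pos: [562.3, -7.6, 134.1]
tcp_rot: [3.142, -0.22, 1.328]
contact_force: [0.6, 0.1, -0.0]
opening: 0.273
grasp_force: 24.8
t8.88 rot [ 0.0001  0.0001 -0.0002] d [-10.27  -0.1   -2.17] | tip now x,y,z 0.1 -30.01 0.73 F seat [ 0.58  0.2  -0.04]
clock: 9.13
eef_pos: [561.8, -9.4, 134.1]
tcp_rot: [3.142, -0.22, 1.328]
contact_force: [-0.2, 0.0, -0.8]
opening: 0.273
grasp_force: 24.8
t9.13 rot [ 0.      0.     -0.0001] d [-8.43 -0.09 -1.75] | tip now x,y,z 0.09 -31.89 0.74 F seat [-0.21 -0.   -0.85]
clock: 9.38
eef_pos: [561.4, -11.2, 134.2]
tcp_rot: [-3.142, -0.22, 1.328]
contact_force: [1.5, 2.0, 0.5]
opening: 0.266
grasp_force: 24.7
t9.38 rot [ 0.     -0.0003 -0.0002] d [-6.71 -0.1  -1.3 ] | tip now x,y,z 0.1 -33.66 0.79 F seat [0.98 2.3  0.49]
```

Converted, -1.95 mm / 250 = -0.0078, -0.44 mm / 250 = -0.0018.

```bash
P="from h import *
st(-40.5,.6,.22)"
echo '[0, 0, 0, -0.0078, 0, -0.0018, 0.2, 0, 0, 0, 0, 0, 0, 0.2, 0, 0, 0, 0, 0, 0, 0.2]' | python3 steer.py|grep open; python3 -c "$P"
echo '[0, 0, 0, -0.0078, 0, -0.0018, 0.2, 0, 0, 0, 0, 0, 0, 0.2, 0, 0, 0, 0, 0, 0, 0.2]' | python3 steer.py|grep open; python3 -c "$P"
echo '[0, 0, 0, -0.0039, 0, -0.0009, 0.2, 0, 0, 0, 0, 0, 0, 0.2, 0, 0, 0, 0, 0, 0, 0.2]' | python3 steer.py|grep open; python3 -c "$P"
echo '[0, 0, 0, 0, 0, 0, 0.2]' | python3 steer.py;python3 -c "$P"
```

```text
opening: 0.269
t9.63 rot [ 0.     -0.0002 -0.0001] d [-4.76 -0.09 -0.85] | tip now x,y,z 0.09 -35.67 0.8 F seat [-0.92  3.67  0.37]
opening: 0.269
t9.88 rot [ 0.0001 -0.0003 -0.0003] d [-2.76 -0.12 -0.41] | tip now x,y,z 0.12 -37.71 0.8 F seat [-0.34  4.93  0.61]
opening: 0.265
t10.13 rot [ 0.0001 -0.0004 -0.0003] d [-1.91 -0.14 -0.18] | tip now x,y,z 0.14 -38.59 0.83 F seat [0.21 5.29 0.95]
clock: 10.22
eef_pos: [560.2, -15.9, 134.2]
tcp_rot: [-3.142, -0.22, 1.328]
contact_force: [0.8, 5.8, 0.6]
opening: 0.269
grasp_force: 24.7
t10.22 rot [ 0.     -0.0004 -0.0002] d [-1.93 -0.1  -0.2 ] | tip now x,y,z 0.1 -38.56 0.81 F seat [-0.56  5.8   0.64]
```

Units first: shifts go in shares of 0.25 m and turns go in shares of 180 degrees. So -0.98 mm / 250 = -0.0039, -0.22 mm / 250 = -0.0009.

```bash
P="from h import *
st(-40.5,.6,.22)"
echo '[0, 0, 0, -0.0039, 0, -0.0009, 0.2, 0, 0, 0, 0, 0, 0, 0.2, 0, 0, 0, 0, 0, 0, 0.2]' | python3 steer.py|grep open; python3 -c "$P"
echo '[0, 0, 0, -0.0039, 0, -0.0009, 0.2, 0, 0, 0, 0, 0, 0, 0.2, 0, 0, 0, 0, 0, 0, 0.2]' | python3 steer.py|grep open; python3 -c "$P"
python3 - <<'E'
import numpy as np
ths=np.linspace(.22,0,6);ty=-40.55-.75*(.22-ths)/.22;tz=np.full(6,.8)
Y=ty+38*np.cos(ths)-25.7*np.sin(ths);Z=tz+38*np.sin(ths)+25.7*np.cos(ths)
for i in range(5):
    c,s=np.cos(ths[i]),np.sin(ths[i]);dy,dz=Y[i+1]-Y[i],Z[i+1]-Z[i]
    print((c*dy+s*dz).round(2),(s*dy-c*dz).round(2),dy,dz)
E
```

```text
opening: 0.269
t10.47 rot [ 0.     -0.0006 -0.0002] d [-1.06 -0.12  0.04] | tip now x,y,z 0.12 -39.46 0.85 F seat [-0.84  5.35  1.63]
opening: 0.272
t10.72 rot [ 0.0001 -0.0007 -0.0003] d [-0.16 -0.14  0.27] | tip now x,y,z 0.14 -40.38 0.87 F seat [0.84 7.74 0.87]
0.95 1.66 1.2874875323762769 -1.4167797843940733
0.95 1.67 1.223778070958355 -1.4786376077182979
0.94 1.68 1.1574094042550485 -1.537633250443804
0.94 1.68 1.088510001276763 -1.5936525154318915
0.94 1.69 1.0172132297488865 -1.6465869668815287
```

Converted, 1.67 mm / 250 = 0.0067, 1.66 mm / 250 = 0.0066, -0.044 rad / 3.1416 = -0.014.

```bash
P="from h import *
st(-41.2,.3,0)"
echo '[0, -0.014, 0, 0.0038, 0, 0.0066, 0.2, 0, -0.014, 0, 0.0038, 0, 0.0067, 0.2, 0, 0, 0, 0, 0, 0, 0.2, 0, 0, 0, 0, 0, 0, 0.2]' | python3 steer.py|grep open; python3 -c "$P"
echo '[0, -0.014, 0, 0.0038, 0, 0.0067, 0.2, 0, 0, 0, 0, 0, 0, 0.2, 0, 0, 0, 0, 0, 0, 0.2]' | python3 steer.py|grep open; python3 -c "$P"
echo '[0, -0.014, 0, 0.0038, 0, 0.0067, 0.2, 0, 0, 0, 0, 0, 0, 0.2, 0, 0, 0, 0, 0, 0, 0.2]' | python3 steer.py|grep open; python3 -c "$P"
```

```text
opening: 0.273
t11.05 rot [ 1.000e-04 -1.323e-01  8.000e-04] d [ 1.93 -0.07  5.53] | tip now x,y,z 0.07 -40.12 0.74 F seat [0.49 6.64 0.29]
opening: 0.27
t11.30 rot [ 0.0002 -0.0884  0.0005] d [ 1.27 -0.12  3.75] | tip now x,y,z 0.12 -40.38 0.67 F seat [-0.13  6.97 -0.21]
opening: 0.272
t11.55 rot [ 0.0008 -0.0445  0.0005] d [ 0.4  -0.36  2.08] | tip now x,y,z 0.36 -40.51 0.7 F seat [-0.36  6.56  0.07]
```

Converted, -0.7 mm / 250 = -0.0028, -0.2 mm / 250 = -0.0008.

```bash
P="from h import *
st(-41.2,.3,0)"
echo '[0, 0, 0, -0.0028, -0.0008, 0, 0.2, 0, 0, 0, 0, 0, 0, 0.2, 0, 0, 0, 0, 0, 0, 0.2]' | python3 steer.py|grep open; python3 -c "$P"
echo '[0, -0.007, 0, 0.002, 0, 0.0034, 0.2, 0, 0, 0, 0, 0, 0, 0.2, 0, 0, 0, 0, 0, 0, 0.2]' | python3 steer.py|grep open; python3 -c "$P"
echo '[0, -0.007, 0, 0.0018, 0, 0.0034, 0.2, 0, 0, 0, 0, 0, 0, 0.2, 0, 0, 0, 0, 0, 0, 0.2]' | python3 steer.py|grep open; python3 -c "$P"
```

```text
opening: 0.269
t11.80 rot [ 0.0012 -0.045  -0.0003] d [ 1.34 -0.37  2.22] | tip now x,y,z 0.37 -41.45 0.78 F seat [ 0.57  7.54 -0.83]
opening: 0.273
t12.05 rot [ 0.0011 -0.0229  0.0001] d [ 0.7  -0.35  1.27] | tip now x,y,z 0.35 -41.33 0.69 F seat [ 0.18  6.89 -0.7 ]
opening: 0.269
t12.30 rot [ 0.0012 -0.0009  0.0001] d [ 0.22 -0.4   0.4 ] | tip now x,y,z 0.4 -41.4 0.66 F seat [ 0.96  7.78 -1.52]
```

Converted, 0.4 mm / 250 = 0.0016, -0.3 mm / 250 = -0.0012.

```bash
P="from h import *
st(-38,0,0)"
echo '[0, 0, 0, 0, -0.0012, 0.0016, 0.2, 0, 0, 0, 0, 0, 0, 0.2, 0, 0, 0, 0, 0, 0, 0.2]' | python3 steer.py|grep open; python3 -c "$P"
echo '[0, 0, 0, 0, 0, 0.0016, 0.2, 0, 0, 0, 0, 0, 0, 0.2, 0, 0, 0, 0, 0, 0, 0.2]' | python3 steer.py|grep open; python3 -c "$P"
python3 - <<'E'
from h import *
b=camrig.grab_frame("scene")[160:220,220:300,::-1]
cv2.imwrite("pics/g3.png",cv2.resize(b,None,fx=8,fy=8,interpolation=cv2.INTER_CUBIC))
E
```

```text
opening: 0.273
t12.55 rot [ 0.0018 -0.0012 -0.0002] d [ 3.56 -0.34  0.51] | tip now x,y,z 0.34 -41.53 0.46 F seat [ 1.13  7.14 -0.08]
opening: 0.268
t12.80 rot [ 0.0018 -0.0012 -0.0003] d [ 3.54 -0.36  0.24] | tip now x,y,z 0.35 -41.5 0.19 F seat [0.36 7.2  2.18]
```

View pics/g3.png

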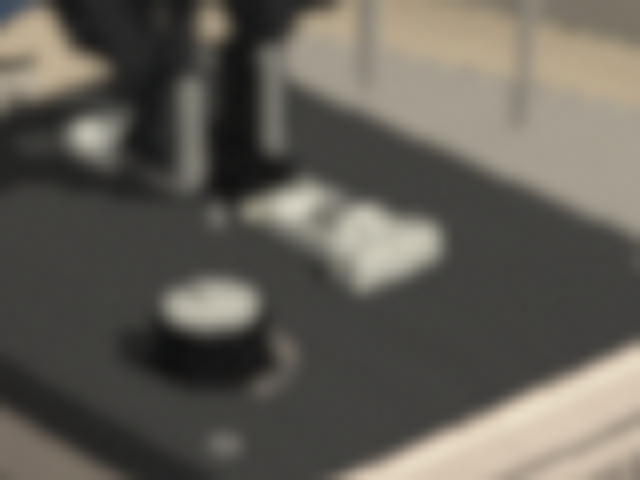

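The slide lies level and is touching down (Fz ≈ 2 N), with its label under the jaw's nose at about (270,205) in the crop. Now I'll let the jaw push it home towards the lip.

```bash
P="from h import *
st(-38,0,0)"
echo '[0, 0, 0, 0.004, -0.0004, 0, 0.2, 0, 0, 0, 0.004, 0, 0, 0.2, 0, 0, 0, 0, 0, 0, 0.2, 0, 0, 0, 0, 0, 0, 0.2]' | python3 steer.py|grep open; python3 -c "$P"
echo '[0, 0, 0, 0.0028, 0, 0, 0.2, 0, 0, 0, 0, 0, 0, 0.2, 0, 0, 0, 0, 0, 0, 0.2]' | python3 steer.py|grep open; python3 -c "$P"
echo '[0, 0, 0, 0.002, 0, 0, 0.2, 0, 0, 0, 0, 0, 0, 0.2, 0, 0, 0, 0, 0, 0, 0.2]' | python3 steer.py|grep open; python3 -c "$P"
echo '[0, 0, 0, 0.0016, 0, 0, 0.2, 0, 0, 0, 0, 0, 0, 0.2, 0, 0, 0, 0, 0, 0, 0.2]' | python3 steer.py|grep open; python3 -c "$P"
```

```text
opening: 0.273
t13.18 rot [ 0.002  -0.0009 -0.    ] d [ 1.73 -0.34  0.23] | tip now x,y,z 0.33 -39.71 0.2 F seat [1.15 6.32 0.65]
opening: 0.269
t13.43 rot [ 0.0019 -0.0008 -0.0001] d [ 1.12 -0.33  0.24] | tip now x,y,z 0.33 -39.1 0.21 F seat [1.89 5.79 0.88]
opening: 0.273
t13.68 rot [ 0.0019 -0.0007  0.    ] d [ 0.67 -0.32  0.23] | tip now x,y,z 0.32 -38.65 0.2 F seat [1.39 5.62 1.05]
opening: 0.273
t13.93 rot [ 0.0019 -0.0006  0.    ] d [ 0.36 -0.3   0.22] | tip now x,y,z 0.3 -38.34 0.2 F seat [0.27 4.16 0.25]
```

Converted, 0.4 mm / 250 = 0.0016.

```bash
P="from h import *
st(-38,0,0)"
echo '[0, 0, 0, 0.0016, 0, 0, 0.2, 0, 0, 0, 0, 0, 0, 0.2, 0, 0, 0, 0, 0, 0, 0.2]' | python3 steer.py|grep open; python3 -c "$P"
echo '[0, 0, 0, 0.0016, 0, 0, 0.2, 0, 0, 0, 0, 0, 0, 0.2, 0, 0, 0, 0, 0, 0, 0.2]' | python3 steer.py|grep open; python3 -c "$P"
echo '[0, 0, 0, 0.0016, 0, 0, 0.2, 0, 0, 0, 0, 0, 0, 0.2, 0, 0, 0, 0, 0, 0, 0.2]' | python3 steer.py|grep open; python3 -c "$P"
```

```text
opening: 0.275
t14.18 rot [ 0.0019 -0.0005  0.    ] d [-0.04 -0.28  0.21] | tip now x,y,z 0.28 -37.94 0.19 F seat [0.57 4.31 0.84]
opening: 0.27
t14.43 rot [ 0.0018 -0.0004  0.0001] d [-0.35 -0.25  0.19] | tip now x,y,z 0.25 -37.64 0.18 F seat [1.61 5.01 1.42]
opening: 0.267
t14.68 rot [ 0.0014 -0.0002  0.0001] d [-0.68 -0.13  0.12] | tip now x,y,z 0.13 -37.32 0.11 F seat [ 2.67  4.17 -0.03]
```

Converted, 0.4 mm / 250 = 0.0016.

```bash
P="from h import *
st(-38,0,0)"
echo '[0, 0, 0, 0.0016, 0, 0, 0.2, 0, 0, 0, 0, 0, 0, 0.2, 0, 0, 0, 0, 0, 0, 0.2]' | python3 steer.py|grep open; python3 -c "$P"
echo '[0, 0, 0, 0.0016, 0, 0, 0.2, 0, 0, 0, 0, 0, 0, 0.2, 0, 0, 0, 0, 0, 0, 0.2]' | python3 steer.py|grep open; python3 -c "$P"
```

```text
opening: 0.27
t14.93 rot [ 0.0011 -0.0001  0.0001] d [-0.99  0.01  0.09] | tip now x,y,z -0.01 -37.01 0.08 F seat [2.99 4.43 2.16]
opening: 0.274
t15.18 rot [0.0007 0.0001 0.    ] d [-1.29  0.21  0.06] | tip now x,y,z -0.21 -36.71 0.06 F seat [2.94 3.06 2.35]
```

Converted, 0.5 mm / 250 = 0.002.

```bash
P="from h import *
st(-38,0,0)"
echo '[0, 0, 0, 0, 0.002, 0, 0.2, 0, 0, 0, 0, 0, 0, 0.2, 0, 0, 0, 0, 0, 0, 0.2]' | python3 steer.py|grep open; python3 -c "$P"
echo '[0, 0, 0, 0.0016, 0, 0, 0.2, 0, 0, 0, 0, 0, 0, 0.2, 0, 0, 0, 0, 0, 0, 0.2]' | python3 steer.py|grep open; python3 -c "$P"
```

```text
opening: 0.27
t15.43 rot [-0.0003  0.0001  0.    ] d [-1.3   0.16  0.03] | tip now x,y,z -0.16 -36.7 0.03 F seat [0.28 3.48 5.57]
opening: 0.271
t15.68 rot [-0.0002  0.0006  0.0001] d [-1.42  0.12  0.05] | tip now x,y,z -0.12 -36.59 0.07 F seat [0.62 1.9  5.24]
```

Fy is now falling while the slide has stopped moving, so its end is against the wall. I'll let go.

Converted, -0.2 mm / 250 = -0.0008.

```bash
echo '[0, 0, 0, 0, 0, -0.0008, 0.3, 0, 0, 0, 0, 0, 0, 0.34, 0, 0, 0, 0, 0, 0, 0.38, 0, 0, 0, 0, 0, 0, 0.45, 0, 0, 0, 0, 0, 0, 0.5]' | python3 steer.py
echo '[0, 0, 0, 0, 0, -0.04, 0.5, 0, 0, 0, 0, 0, -0.12, 0.5, 0, 0, 0, 0, 0, -0.16, 0.5, 0, 0, 0, -0.164, 0, -0.02, 0.5, 0, 0, 0, -0.164, 0, 0, 0.5]' | python3 steer.py
echo '[0, 0, 0, -0.164, 0, 0, 0.5, 0, 0, 0, -0.16, 0, 0, 0.5, 0, 0, 0, 0, 0, 0, 0.5, 0, 0, 0, 0, 0, 0, 0.5]' | python3 steer.py
python3 - <<'E'
from h import *
b=camrig.grab_frame("scene")[160:220,220:300,::-1];a=camrig.grab_frame("top")[165:225,210:290,::-1]
o=np.zeros((300,800,3),np.uint8);o[:,:400]=cv2.resize(a,(400,300),interpolation=cv2.INTER_CUBIC);o[:,400:]=cv2.resize(b,(400,300),interpolation=cv2.INTER_CUBIC)
cv2.imwrite("pics/g4.png",o)
to([468.4,-79.6,140],[np.pi,0,np.pi/2-.2425])
E
```

```text
clock: 16.1
eef_pos: [561.7, -7.5, 125.5]
tcp_rot: [-3.141, 0.0, 1.328]
contact_force: [-0.8, -0.2, -0.8]
opening: 0.5
grasp_force: 0.0
clock: 16.52
eef_pos: [544.7, -86.7, 214.8]
tcp_rot: [3.135, -0.001, 1.332]
contact_force: [-0.2, -0.5, -0.9]
opening: 0.498
grasp_force: 0.0
clock: 16.85
eef_pos: [522.5, -167.5, 211.5]
tcp_rot: [3.141, 0.0, 1.325]
contact_force: [-0.4, -0.4, 0.4]
opening: 0.5
grasp_force: 0.0
t16.95 rotvec [ 0.0002 -0.0002 -0.0007] d_now [ 69.99 -73.73  71.22] d_after [ 70.06 -73.67  71.21] F [ 0.04 -0.38 -1.22] op 0.499 q [-0.31  0.28  1.84  0.    1.02 -0.07]
```

View pics/g4.png

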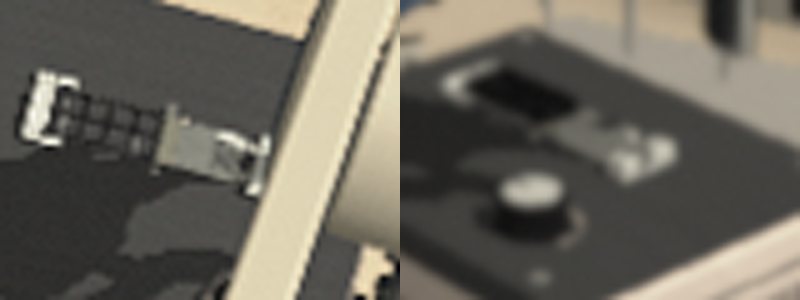

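Both views show the well block against the lip at the left, with the label end at the jaw. Now the lamp dial: I'll centre over about (468.3, -79.7).

Converted, -27 mm / 250 = -0.108, 25 mm / 250 = 0.1.

```bash
echo '[0, 0, 0, 0.1, -0.108, 0.04, 0.5, 0, 0, 0, 0.1, -0.108, 0.08, 0.5, 0, 0, 0, 0.08, -0.0788, 0.08, 0.5, 0, 0, 0, 0, 0, 0.06, 0.5, 0, 0, 0, 0, 0, 0, 0.5]' | python3 steer.py 20
echo '[0, 0, 0, 0, 0, 0, 0.5, 0, 0, 0, 0, 0, 0, 0.5]' | python3 steer.py
python3 -c "
from h import *
to([468.3,-79.7,125.5],[np.pi,0,np.pi/2-.2425])"
```

```text
clock: 17.37
eef_pos: [466.1, -77.3, 143.8]
tcp_rot: [-3.137, 0.0, 1.332]
contact_force: [-1.0, -0.6, 1.1]
opening: 0.5
grasp_force: 0.0
clock: 17.53
eef_pos: [469.7, -79.8, 146.8]
tcp_rot: [3.14, -0.0, 1.329]
contact_force: [0.1, -0.3, 0.1]
opening: 0.493
grasp_force: 0.0
t17.53 rotvec [ 0.0015 -0.      0.001 ] d_now [-0.23 -1.45 21.34] d_after [-0.23 -1.42 21.35] F [ 0.05 -0.32  0.11] op 0.493 q [-0.17  0.26  2.04 -0.    0.83  0.07]
```

Converted, 8 mm / 250 = 0.032, 3 mm / 250 = 0.012.

```bash
echo '[0, 0, 0, 0, -0.004, 0.032, 0.5, 0, 0, 0, 0, 0, 0.032, 0.5, 0, 0, 0, 0, 0, 0.012, 0.5, 0, 0, 0, 0, 0, 0.008, 0.5, 0, 0, 0, 0, 0, 0, 0.5]' | python3 steer.py
echo '[0, 0, 0, 0, 0, 0, 0.42, 0, 0, 0, 0, 0, 0, 0.38, 0, 0, 0, 0, 0, 0, 0.34, 0, 0, 0, 0, 0, 0, 0.3, 0, 0, 0, 0, 0, 0, 0.3]' | python3 steer.py
echo '[0, 0, 0, 0, 0, 0, 0.3, 0, 0, 0, 0, 0, 0, 0.3]' | python3 steer.py
python3 -c "
from h import *
to([468.3,-79.7,125.5],[np.pi,0,np.pi/2-.2425]);s=r.sense();print(Ro.from_euler('xyz',s['tcp_rot']).inv().apply(s['contact_force']),s['wrist_torque'])"
```

```text
clock: 17.95
eef_pos: [467.1, -80.0, 124.3]
tcp_rot: [-3.141, 0.0, 1.328]
contact_force: [-0.7, -0.1, 0.4]
opening: 0.501
grasp_force: 0.0
clock: 18.37
eef_pos: [467.7, -80.0, 125.2]
tcp_rot: [3.141, 0.0, 1.328]
contact_force: [-0.3, -1.2, 1.7]
opening: 0.338
grasp_force: 19.7
clock: 18.53
eef_pos: [467.8, -80.0, 125.2]
tcp_rot: [3.141, 0.0, 1.328]
contact_force: [-0.1, -1.2, 3.0]
opening: 0.338
grasp_force: 19.8
t18.53 rotvec [0.0008 0.0002 0.0001] d_now [ 0.37  0.46 -0.32] d_after [ 0.37  0.46 -0.32] F [-0.15 -1.15  2.98] op 0.338 q [-0.17  0.3   2.06 -0.    0.78  0.07]
[-1.15595758  0.13533405 -2.97890679] [-0.19646225  0.0100526   0.01056862]
```

Converted, 0.108 rad / 3.1416 = 0.0344.

```bash
echo '[0, 0, 0.0344, 0, 0, 0, 0.3, 0, 0, 0.0344, 0, 0, 0, 0.3, 0, 0, 0.0344, 0, 0, 0, 0.3, 0, 0, 0.0344, 0, 0, 0, 0.3, 0, 0, 0.0344, 0, 0, 0, 0.3]' | python3 steer.py
echo '[0, 0, 0.0344, 0, 0, 0, 0.3, 0, 0, 0.0344, 0, 0, 0, 0.3, 0, 0, 0.0344, 0, 0, 0, 0.3, 0, 0, 0.0344, 0, 0, 0, 0.3, 0, 0, 0.0344, 0, 0, 0, 0.3]' | python3 steer.py
echo '[0, 0, 0, 0, 0, 0, 0.3, 0, 0, 0, 0, 0, 0, 0.3]' | python3 steer.py
python3 -c "
from h import *
s=r.sense();print(s['tcp_rot'],s['wrist_torque'])"
```

```text
clock: 18.95
eef_pos: [468.1, -80.1, 125.2]
tcp_rot: [3.14, -0.0, 0.783]
contact_force: [2.5, -2.4, 1.5]
opening: 0.339
grasp_force: 19.8
clock: 19.37
eef_pos: [468.3, -80.5, 125.2]
tcp_rot: [3.14, -0.001, 0.243]
contact_force: [1.8, -6.1, 1.1]
opening: 0.339
grasp_force: 19.8
clock: 19.53
eef_pos: [468.3, -80.5, 125.2]
tcp_rot: [3.14, -0.001, 0.248]
contact_force: [1.6, -4.1, -0.3]
opening: 0.341
grasp_force: 19.8
[ 3.13980872e+00 -1.43191157e-03  2.48143603e-01] [-0.87883674 -0.27349595  0.0505877 ]
```

```bash
echo '[0, 0, 0, 0, 0, 0, 0.38, 0, 0, 0, 0, 0, 0, 0.44, 0, 0, 0, 0, 0, 0, 0.5, 0, 0, 0, 0, 0, -0.032, 0.5, 0, 0, 0, 0, 0, -0.1, 0.5]' | python3 steer.py
echo '[0, 0, 0, 0, 0, -0.16, 0.5, 0, 0, 0, 0, 0.14, -0.08, 0.5, 0, 0, 0, 0, 0.164, 0, 0.5, 0, 0, 0, 0, 0.164, 0, 0.5, 0, 0, 0, 0, 0.164, 0, 0.5]' | python3 steer.py
echo '[0, 0, 0, 0, 0.164, 0, 0.5, 0, 0, 0, 0, 0.164, 0, 0.5, 0, 0, 0, 0, 0.12, 0, 0.5, 0, 0, 0, 0, 0, 0, 0.5, 0, 0, 0, 0, 0, 0, 0.5]' | python3 steer.py
python3 - <<'E'
from h import *
b=camrig.grab_frame("scene")[160:220,220:300,::-1];a=camrig.grab_frame("top");cv2.imwrite("pics/top9.png",a[:,:,::-1]);a=a[165:240,210:290,::-1]
o=np.zeros((600,800,3),np.uint8);o[:375,:400]=cv2.resize(a,(400,375),interpolation=cv2.INTER_CUBIC);o[:300,400:]=cv2.resize(b,(400,300),interpolation=cv2.INTER_CUBIC)
# slide/dial close-ups: model overlay of seated slide outline on the top picture
x,y,w,h,f=208,172,62,36,6
im=cv2.resize(cv2.imread("pics/top9.png")[y:y+h,x:x+w],None,fx=f,fy=f,interpolation=cv2.INTER_CUBIC)
P=(proj("top",SEAT+RS.apply([(-13,-34,3.5),(13,-34,3.5),(13,35.5,3.5),(-13,35.5,3.5)]))-[x,y]+.5)*f-.5
cv2.polylines(im,[P.round().astype(int)],True,(0,0,255),1)
o[380:380+im.shape[0],:im.shape[1]]=im
d=cv2.resize(cv2.imread("pics/top9.png")[214:238,246:272],None,fx=11,fy=11,interpolation=cv2.INTER_CUBIC)
o[310:310+d.shape[0],450:450+d.shape[1]]=d
cv2.imwrite("pics/fin.png",o);print(r.sense()['clock'])
E
```

```text
clock: 19.95
eef_pos: [465.2, -79.3, 156.0]
tcp_rot: [-3.139, 0.005, 0.248]
contact_force: [-0.6, -0.1, -0.3]
opening: 0.501
grasp_force: 0.0
clock: 20.37
eef_pos: [506.7, -234.6, 219.4]
tcp_rot: [3.141, -0.001, 0.249]
contact_force: [1.2, 0.3, 0.3]
opening: 0.5
grasp_force: 0.0
clock: 20.78
eef_pos: [533.6, -342.8, 217.9]
tcp_rot: [-3.141, 0.0, 0.246]
contact_force: [-0.1, 0.3, -0.4]
opening: 0.502
grasp_force: 0.0
20.8833
```

View pics/fin.png

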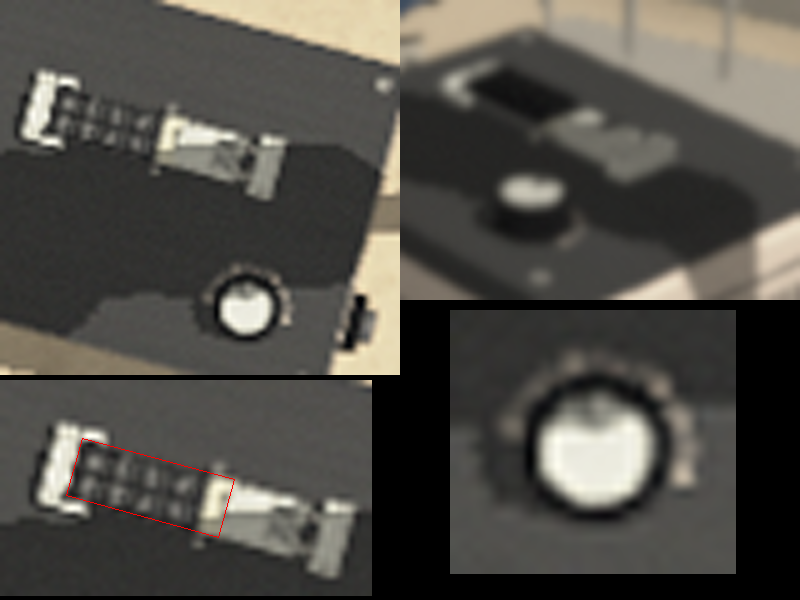

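The slide fits the seated outline: its end is at the lip and the label runs under the nose. The dial pointer is near (592,405), close to the second large dot. I'll measure the pointer angle numerically.

```bash
python3 - <<'E'
import cv2,numpy as np
for n in("top0","top9"):
    g=cv2.resize(cv2.imread(f"pics/{n}.png",0)[214:238,246:272],None,fx=10,fy=10,interpolation=cv2.INTER_CUBIC).astype(float)
    m=(g>130).astype(np.uint8); k,l,s,c=cv2.connectedComponentsWithStats(m); i=1+np.argmax(s[1:,4])
    hull=cv2.convexHull(np.argwhere(l==i)[:,::-1].astype(np.int32)); (cx,cy),R=cv2.minEnclosingCircle(hull)
    yy,xx=np.mgrid[:g.shape[0],:g.shape[1]];rr=np.hypot(xx-cx,yy-cy);
    print(n,cx,cy,R)
    # darkest direction
    A=np.radians(np.arange(0,360,5))
    for rad in(.4,.6,.75):
        v=np.array([g[int(round(cy-R*rad*np.sin(a))),int(round(cx+R*rad*np.cos(a)))] for a in A]);w=np.clip(np.median(v)-12-v,0,None)
        print(rad,np.degrees(np.angle((w*np.exp(1j*A)).sum())).round(1),w.max().round())
E
```

```text
top0 132.2613525390625 127.7378921508789 51.876285552978516
0.4 166.3 65.0
0.6 163.3 41.0
0.75 161.7 41.0
top9 132.5366973876953 128.82110595703125 51.8294677734375
0.4 91.7 50.0
0.6 95.1 108.0
0.75 97.9 120.0
```

```bash
python3 - <<'E'
import cv2,numpy as np
from h import *
g=[cv2.resize(cv2.imread(f"pics/{n}.png",0)[214:238,246:272],None,fx=10,fy=10,interpolation=cv2.INTER_CUBIC).astype(float) for n in("top0","top9")]
cx,cy,R=132.5,127.7,51.8
yy,xx=np.mgrid[:240,:260];ok=np.hypot(xx-cx,yy-cy)<42
for d in(g[0]-g[1],g[1]-g[0]):
    w=np.where(ok,np.clip(d-25,0,None),0);x,y=(w*xx).sum()/w.sum(),(w*yy).sum()/w.sum()
    print(w.max(),x-cx,cy-y,np.degrees(np.arctan2(cy-y,x-cx)))
# where the model pointer end (r=10mm on cap z=117) should be seen for k clicks
D=np.array([468.2,-80.2,117]);c=proj("top",[D])[0]
for k in(0,3,4,5):
    a=-.2425-k*np.pi/12;q=(proj("top",[D+10*np.array([-np.sin(a),np.cos(a),0])])[0]-c)*10;print(k,q.round(1),np.degrees(np.arctan2(-q[1],q[0])).round(1))
E
```

```text
108.0 -3.5213592836711882 31.200994901131708 96.43918180134003
52.0 -24.899020715630883 7.046064030131831 164.19925142715755
0 [-37.2 -10.1] 164.8
3 [-19.1 -33.5] 119.7
4 [ -9.8 -37.3] 104.7
5 [  0.2 -38.6] 89.7
```

The arm's shadow falls across the dial's cap and spoils this reading. I'll move the arm clear and measure again.

Converted, -35 mm / 250 = -0.14, -20 mm / 250 = -0.08.

```bash
echo '[0, 0, 0, -0.08, 0.04, -0.04, 0.5, 0, 0, 0, -0.14, 0.068, -0.04, 0.5, 0, 0, 0, -0.14, 0.068, -0.04, 0.5, 0, 0, 0, -0.14, 0.068, 0, 0.5, 0, 0, 0, -0.14, 0.068, 0, 0.5]' | python3 steer.py
echo '[0, 0, 0, -0.14, 0.068, 0, 0.5, 0, 0, 0, -0.08, 0.08, 0, 0.5, 0, 0, 0, 0, 0.12, 0, 0.5, 0, 0, 0, 0, 0, 0, 0.5, 0, 0, 0, 0, 0, 0, 0.5]' | python3 steer.py
python3 - <<'E'
import cv2,numpy as np
from h import *
cv2.imwrite("pics/top10.png",camrig.grab_frame("top")[:,:,::-1]);cv2.imwrite("pics/scene10.png",camrig.grab_frame("scene")[:,:,::-1])
D=np.array([468.2,-80.2,117])
for n,(x0,y0,x1,y1) in(("top",(246,214,272,238)),("scene",(232,190,262,215))):
    g=[cv2.resize(cv2.imread(f"pics/{n}{k}.png",0)[y0:y1,x0:x1],None,fx=10,fy=10,interpolation=cv2.INTER_CUBIC).astype(float) for k in(0,10)]
    yy,xx=np.mgrid[:g[0].shape[0],:g[0].shape[1]]
    for d in(g[0]-g[1],g[1]-g[0]):
        w=np.clip(d-max(12,.4*d.max()),0,None);x,y=(w*xx).sum()/w.sum(),(w*yy).sum()/w.sum()
        print(n,d.max(),x.round(1),y.round(1))
    for k in(0,3,4,5):
        a=-.2425-k*np.pi/12;q=(proj(n,[D+8*np.array([-np.sin(a),np.cos(a),0])])[0]-[x0,y0]+.5)*10-.5;print(k,q.round(1))
    print('c',(proj(n,[D])[0]-[x0,y0]+.5)*10-.5)
E
```

```text
clock: 21.3
eef_pos: [397.2, -455.8, 249.2]
tcp_rot: [3.141, -0.001, 0.251]
contact_force: [1.1, -1.1, -0.2]
opening: 0.503
grasp_force: 0.0
clock: 21.72
eef_pos: [361.2, -534.5, 248.0]
tcp_rot: [-3.141, -0.0, 0.248]
contact_force: [-0.2, 0.4, -0.6]
opening: 0.499
grasp_force: 0.0
top 56.0 123.6 94.5
top 79.0 103.9 119.5
0 [103.6 113.7]
3 [118.  95.]
4 [125.5  91.9]
5 [133.5  90.9]
c [133.34889609 121.77589039]
scene 26.0 156.1 64.0
scene 28.0 147.7 55.6
0 [122.7  73. ]
3 [149.3  68.7]
4 [158.6  69.5]
5 [167.   71.3]
c [146.26194963  85.32282472]
```

The clear view puts the pointer at about 107° against 104.7° expected for four clicks, and the slide is seated. I'll hand the job in.

```bash
python3 -c "
from rig import r, camrig
print(r.sign_off())"
```

```text
the job is handed in; nothing more can be done
None
```

The job is handed in: in the last pictures the slide lies flat, with its label end under the jaw's nose and the other end at the lip, and the dial reads four clicks clockwise; it took about 22 s of the 48 s.

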